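# Show the turned chess pieces in reverse order

## Task

Move the four turned chess pieces from the lathe's grey tray to the wooden display stand in reverse order, because visitors see the stand from the other side: the piece that starts at the tray's red-striped end goes into the recess farthest from the stand's red-striped end, and so on along the row, so that the last one stands next to the stand's red stripe. Each piece must end upright in its own recess, down on the floor of it, and none may be knocked over on the way.

Things in the scene. Friction and masses are not known exactly. Their poses are not given: they have to be found in the camera images.
- pawn_mid (a point): Pawn: silvery aluminium, with a ball on top. A loose turned chess piece, 60 mm high, round about its axis; foot 32 mm in diameter, straight round body 25 mm in diameter from 8 mm above the underside to 44 mm above it, nothing wider above that. The point is on the axis half-way up, 30 mm above its underside; z points up through the top. It starts upright on the yellow insert of the tray.
- insert_yellow: Fixed yellow plastic disc, 52 mm in diameter and 5 mm thick, on the grey tray; the pawn starts on it (within a few mm of its middle). Origin at the centre of its underside. The four discs stand in the tray's four places in an order that changes; they stay there.
- rook_mid (a point): Rook: dark steel, with a flat crenellated castle top. A loose turned chess piece, 66 mm high, round about its axis; foot 32 mm in diameter, straight round body 25 mm in diameter from 8 mm above the underside to 50 mm above it, nothing wider above that. The point is on the axis half-way up, 33 mm above its underside; z points up through the top. It starts upright on the blue insert of the tray.
- insert_blue: Fixed blue plastic disc, 52 mm in diameter and 5 mm thick, on the grey tray; the rook starts on it (within a few mm of its middle). Origin at the centre of its underside. The four discs stand in the tray's four places in an order that changes; they stay there.
- bishop_mid (a point): Bishop: reddish copper, with a pointed cone on top. A loose turned chess piece, 74 mm high, round about its axis; foot 32 mm in diameter, straight round body 25 mm in diameter from 8 mm above the underside to 58 mm above it, nothing wider above that. The point is on the axis half-way up, 37 mm above its underside; z points up through the top. It starts upright on the green insert of the tray.
- insert_green: Fixed green plastic disc, 52 mm in diameter and 5 mm thick, on the grey tray; the bishop starts on it (within a few mm of its middle). Origin at the centre of its underside. The four discs stand in the tray's four places in an order that changes; they stay there.
- queen_mid (a point): Queen: yellow brass, the tallest, with a flared crown and a small ball. A loose turned chess piece, 84 mm high, round about its axis; foot 32 mm in diameter, straight round body 25 mm in diameter from 8 mm above the underside to 68 mm above it, nothing wider above that. The point is on the axis half-way up, 42 mm above its underside; z points up through the top. It starts upright on the white insert of the tray.
- insert_white: Fixed white plastic disc, 52 mm in diameter and 5 mm thick, on the grey tray; the queen starts on it (within a few mm of its middle). Origin at the centre of its underside. The four discs stand in the tray's four places in an order that changes; they stay there.
- tray: Fixed flat grey metal tray, 90 mm (x) by 310 mm (y), 12 mm thick; origin at the centre of its underside on the table. Its four places lie in a row along its y axis at y = +105, +35, -35 and -105 mm, each with one coloured insert (top of the inserts 17 mm above the table). A red stripe across its +y end marks its red end. It may lie nearer to the robot than the stand, or farther; its +y end points roughly to world +y.
- stand: Fixed wooden display stand, 90 mm (x) by 310 mm (y), 18 mm thick; origin at the centre of its underside on the table. Four round recesses, 51 mm in diameter and 6 mm deep (floor 12 mm above the table), lie in a row along its y axis at y = +105, +35, -35 and -105 mm, all empty at the start. A red stripe across its +y end marks its red end; its +y end points roughly to world +y.
There are look-alikes about, which are no part of the job. Leave any pink or purple look-alike of the part that bears rook_mid alone.

How it is judged:
At the end, for the whole second after the job is handed in: Each piece in the stand recess that mirrors its insert's place on the tray (tray y +105 to stand y -105 mm, +35 to -35, and so on): centre within 13 mm of the recess centre in x and y, foot on the recess floor (height within 3.5 mm), upright within 0.1 rad, at rest, released (((y of insert_yellow in the frame of tray between 0.085 and 0.125 m and y of pawn_mid in the frame of stand between -0.118 and -0.092 m) or (y of insert_yellow in the frame of tray between 0.015 and 0.055 m and y of pawn_mid in the frame of stand between -0.048 and -0.022 m) or (y of insert_yellow in the frame of tray between -0.055 and -0.015 m and y of pawn_mid in the frame of stand between 0.022 and 0.048 m) or (y of insert_yellow in the frame of tray between -0.125 and -0.085 m and y of pawn_mid in the frame of stand between 0.092 and 0.118 m)) and x of pawn_mid in the frame of stand between -0.013 and 0.013 m and z of pawn_mid in the frame of stand between 0.038 and 0.0455 m and angle between each of pawn_mid, rook_mid, bishop_mid, queen_mid's own z axis and vertical below 0.1 rad and linear speed of each of pawn, rook, bishop, queen below 0.02 m/s and ((y of insert_blue in the frame of tray between 0.085 and 0.125 m and y of rook_mid in the frame of stand between -0.118 and -0.092 m) or (y of insert_blue in the frame of tray between 0.015 and 0.055 m and y of rook_mid in the frame of stand between -0.048 and -0.022 m) or (y of insert_blue in the frame of tray between -0.055 and -0.015 m and y of rook_mid in the frame of stand between 0.022 and 0.048 m) or (y of insert_blue in the frame of tray between -0.125 and -0.085 m and y of rook_mid in the frame of stand between 0.092 and 0.118 m)) and x of rook_mid in the frame of stand between -0.013 and 0.013 m and z of rook_mid in the frame of stand between 0.041 and 0.0485 m and ((y of insert_green in the frame of tray between 0.085 and 0.125 m and y of bishop_mid in the frame of stand between -0.118 and -0.092 m) or (y of insert_green in the frame of tray between 0.015 and 0.055 m and y of bishop_mid in the frame of stand between -0.048 and -0.022 m) or (y of insert_green in the frame of tray between -0.055 and -0.015 m and y of bishop_mid in the frame of stand between 0.022 and 0.048 m) or (y of insert_green in the frame of tray between -0.125 and -0.085 m and y of bishop_mid in the frame of stand between 0.092 and 0.118 m)) and x of bishop_mid in the frame of stand between -0.013 and 0.013 m and z of bishop_mid in the frame of stand between 0.045 and 0.0525 m and ((y of insert_white in the frame of tray between 0.085 and 0.125 m and y of queen_mid in the frame of stand between -0.118 and -0.092 m) or (y of insert_white in the frame of tray between 0.015 and 0.055 m and y of queen_mid in the frame of stand between -0.048 and -0.022 m) or (y of insert_white in the frame of tray between -0.055 and -0.015 m and y of queen_mid in the frame of stand between 0.022 and 0.048 m) or (y of insert_white in the frame of tray between -0.125 and -0.085 m and y of queen_mid in the frame of stand between 0.092 and 0.118 m)) and x of queen_mid in the frame of stand between -0.013 and 0.013 m and z of queen_mid in the frame of stand between 0.05 and 0.0575 m); the robot touches nothing.
It fails at once if the pawn is knocked over (angle between pawn_mid's own z axis and vertical above 1 rad).
It fails at once if the rook is knocked over (angle between rook_mid's own z axis and vertical above 1 rad).
It fails at once if the bishop is knocked over (angle between bishop_mid's own z axis and vertical above 1 rad).
It fails at once if the queen is knocked over (angle between queen_mid's own z axis and vertical above 1 rad).
It also fails if it takes over 88 s, if anything falls off the work surface, if the arm or the gripper's body presses on something with over 40 N, if the wrist force passes 120 N, or if a joint passes its speed limit or range.

## Robot

A 6-joint arm with a two-finger parallel gripper is mounted at the origin on the work surface. World frame = base frame: x ahead of the robot, y to its left, z up, the work surface at z = 0. Lengths are in m, angles in rad, forces in N, time in s.
With the tool pointing down it reaches from about 0.275 to 0.775 m from the base axis. Payload 14.6 kg.
Tool frame: the origin (TCP) lies on the mounting face of the last link; the fingertips stand 173 mm ahead of it and the grasp point (between the pads) lies 155 mm ahead of it (grasp_offset is the distance from the TCP to the grasp point, in m); z points along the fingers, y is the line along which they close (so a half turn about z gives the same grasp; the last joint's range is limited). The gripper opens to 85 mm and grips with 20 to 120 N. Pads are 22 mm wide; open, the fingers measure 114 mm over their backs; the gripper's body (76 mm by 85 mm) begins 54 mm behind the grasp point. The pads swing forward as they close: fully open they stand 13 mm farther back than shut.
Start: joints at [-1.478, 0.263, -0.048, 1.259, 0, 1.415], TCP at [0.129, -0.509, 0.405] pointing down, gripper open.
Joint ranges: [-2.65, 2.65], [-0.89, 1.7], [-1.18, 1.37], [-2.13, 2.11], [-1.35, 1.29], [-3.14, 3.14]. Speed limits (rad/s): [1.89, 1.89, 2.57, 2.79, 3.14, 3.14].

## Interface

Orientations are given as a unit quaternion [w, x, y, z].
In Python, from cell import * gives the robot as it stands. Calls block until the motion is done:
- move_pose(position, orientation): joint-space move of the TCP to a pose.
- line_to(position, attitude=None, velocity=0.15, until_force=None): straight line of the TCP; attitude=None keeps the orientation; velocity is the mean speed in m/s. With until_force (N) it stops when the force on the tool has changed by that much, and returns True; else False.
- movej(angles): joint-space move.
- gripper_open() and close_gripper(effort=None): open the fingers fully, or close them until they stop; effort is the grip in N (None keeps the last).
- dwell(seconds).
- ik(position, orientation): joint angles nearest the present ones, or None.
- get_image(name): name is "side" or "top"; returns the picture (420x560x3 uint8, red, green, blue); there is no depth.
- camera_params(name): a dict with "camera_matrix" (3x3 intrinsics, pixels), "k1" (the pictures are not rectified: a ray, as slopes to the right and down, at radius r is drawn at 1 + k1 r^2 times it, then the intrinsics apply), "xyz" and "orientation" of the camera in the world. Camera axes: x right, y down, z forward; pixel columns grow to the right and rows downward; lengths in m; the calibration is good to about 2 mm. A picture is of the moment at which its call begins. camera_params takes no time and is no camera call.
A pose or a line that the arm cannot do raises IKError and nothing moves.
- close_job(): hands the job in; it is judged then, once.
Trained networks look in the newest picture that a camera, given by its name, has taken for a name from the list of things; names that differ only in an ending like _2 or _b are one class to them, and where a whole thing is asked for, a point or a joint stands for the part that bears it (a point fixed in the world has none). Each returns a list of dicts, best first, with "p" (0 to 1); they miss things now and then, are a little off and sometimes report something else, mostly with a low value. They report only what shows in the picture. A call takes as long as a camera call. They do not tell look-alikes from the thing itself.
- recognise(camera, name): "pixel" ([column, row] in pixels, amid what is visible of it).
- silhouettes(camera, name): "mask" (420x560 bool, what is visible of it) and "pixel" ([column, row] in pixels, amid what is visible of it).
- pinpoint(camera, name): "pixel" ([column, row] in pixels: a listed point, or the origin of a listed thing).
Readings, each from a call of its own:
- get_time(): time.
- get_joints(): joint angles.
- get_qvel(): joint speeds.
- get_joint_torque(): joint torques, N m.
- get_tool_pos(): TCP position.
- get_ee_rot(): TCP orientation.
- get_force(): force on the tool from outside, world axes, zero at the start.
- get_torque(): the same for the moment, N m.
- get_grip_width(): opening from 0.0 (shut) to 1.0 (fully open).
- get_finger_force(): force on a finger pad.
Only numpy, scipy, OpenCV 4.12 (cv2) and the standard library are available. Lean on these libraries where they do the work, as an engineer would, in place of code of your own. Each camera call takes 0.05 s, during which the arm holds its last target. There are 200 camera calls.

## Working session

There is one attempt and no reset: what is moved stays moved. The work goes in short steps, each a Python script; the robot and the scene stay as the last script left them, time stands still between calls to the robot, and variables do not carry over. Pictures are saved under pics/ and viewed, at most 14 in all, crops included, and the job is handed in when it is done.

```bash
ls; mkdir -p pics
python3 - <<'E'
from cell import *
import cv2
for c in("top","side"):
    cv2.imwrite(f"pics/{c}0.png",get_image(c)[:,:,::-1]); print(c,camera_params(c))
    for n in "tray stand insert_yellow insert_blue insert_green insert_white pawn_mid rook_mid bishop_mid queen_mid".split():
        print(n,[(d["pixel"],round(d["p"],2)) for d in pinpoint(c,n)])
print(get_time(),get_ee_rot())
E
```

```text
pics
top {'camera_matrix': array([[514.96714234,   0.        , 274.94235995],
       [  0.        , 514.96714234, 205.18020975],
       [  0.        ,   0.        ,   1.        ]]), 'k1': -0.017297046972284187, 'xyz': array([ 0.45978512, -0.01257056,  0.86593615]), 'orientation': array([ 0.02695297, -0.70399911,  0.70930302, -0.0234096 ])}
tray [([244.1, 246.8], 0.8)]
stand [([284.1, 125.3], 0.85)]
insert_yellow [([265.5, 246.5], 0.7)]
insert_blue [([225.5, 242.3], 0.86)]
insert_green [([311.4, 245.7], 0.96)]
insert_white [([177.2, 240.9], 0.94)]
pawn_mid [([261.0, 250.6], 0.53)]
rook_mid [([223.8, 185.6], 0.72), ([219.7, 247.2], 0.61), ([206.2, 305.4], 0.56)]
bishop_mid [([309.9, 246.0], 0.62)]
queen_mid [([172.6, 243.9], 0.62), ([264.3, 246.5], 0.4)]
side {'camera_matrix': array([[427.68279011,   0.        , 288.19283724],
       [  0.        , 427.68279011, 201.32660146],
       [  0.        ,   0.        ,   1.        ]]), 'k1': -0.052634297575793416, 'xyz': array([0.29713163, 0.50632111, 0.41926792]), 'orientation': array([ 0.09919126, -0.16084979,  0.85183506, -0.48853399])}
tray [([305.0, 279.3], 0.84)]
stand [([214.8, 228.1], 0.97)]
insert_yellow [([314.5, 260.5], 0.77)]
insert_blue [([298.8, 287.0], 0.86)]
insert_green [([330.2, 233.3], 0.74)]
insert_white [([276.5, 319.0], 0.72)]
pawn_mid [([318.9, 239.1], 0.83), ([299.1, 286.6], 0.37)]
rook_mid [([299.9, 264.6], 0.97), ([240.4, 257.7], 0.61), ([307.2, 279.9], 0.34)]
bishop_mid [([331.8, 212.6], 0.66)]
queen_mid [([274.2, 291.7], 0.71)]
1.1 [2.19182192e-05 9.92333916e-01 1.23585593e-01 3.72762762e-06]
```

View pics/top0.png

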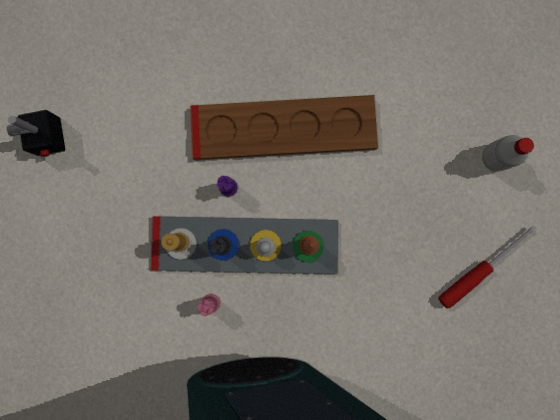

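View pics/side0.png

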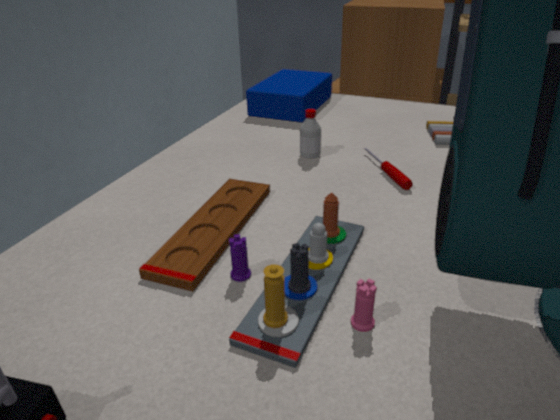

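Candidates for the rook are purple (227,186), dark steel on the blue disc (222,246) and pink (208,305). I choose the dark one on blue. From the red end the tray holds queen/white, rook/blue, pawn/yellow, bishop/green. The empty stand is at row ~125, and its red end is also on the left. Next I fit the poses to the silhouettes from both cameras.

```bash
cat > vis.py <<'E'
from cell import *
import numpy as np, cv2, json
from scipy.optimize import minimize
from scipy.spatial.transform import Rotation as R
CAM={c:camera_params(c) for c in("top","side")}
def proj(c,P):
    k=CAM[c]; q=k["orientation"]; r=R.from_quat([*q[1:],q[0]])
    v=r.inv().apply(np.atleast_2d(P)-k["xyz"]); s=v[:,:2]/v[:,2:]
    s=s*(1+k["k1"]*(s**2).sum(1,keepdims=True)); M=k["camera_matrix"]
    return s@M[:2,:2].T+M[:2,2]
def ray(c,px,z):
    f=lambda p:((proj(c,[p[0],p[1],z])[0]-px)**2).sum()
    return minimize(f,[0.45,0],method="Nelder-Mead",options=dict(xatol=1e-6,fatol=1e-6)).x
def box(p,h):
    a=p[2]; r=np.array([[np.cos(a),-np.sin(a)],[np.sin(a),np.cos(a)]])
    xy=np.array([[.045,.155],[.045,-.155],[-.045,-.155],[-.045,.155]])@r.T+p[:2]
    return [np.vstack([np.c_[xy,[z]*4] for z in(0,h)])]
def circ(p,d,z):
    t=np.linspace(0,2*np.pi,24); return np.c_[p[0]+d/2*np.cos(t),p[1]+d/2*np.sin(t),0*t+z]
def piece(p,H,b,z0):  # foot, straight body up to b
    return [np.vstack([circ(p,.032,z0),circ(p,.032,z0+.006)]),np.vstack([circ(p,.025,z0),circ(p,.025,z0+b)]),
            np.vstack([circ(p,.018,z0+b),circ(p,.010,z0+H)])]
def render(c,parts):
    m=np.zeros((1680,2240),np.uint8)
    for P in parts: cv2.fillConvexPoly(m,cv2.convexHull(((proj(c,P)+.5)*4-.5).round().astype(np.int32)),1)
    return cv2.resize(m*1.,(560,420),interpolation=cv2.INTER_AREA)
def fit(model,p0,masks):
    def cost(p):
        s=0
        for c,m in masks.items():
            r=render(c,model(p)); s+=1-np.minimum(r,m).sum()/np.maximum(r,m).sum()
        return s
    p0=np.array(p0,float); S=np.vstack([p0]+[p0+np.eye(len(p0))[i]*(.006 if i<2 else .04) for i in range(len(p0))])
    o=minimize(cost,p0,method="Nelder-Mead",options=dict(initial_simplex=S,xatol=1e-4,fatol=1e-4)); return o.x,o.fun
def near(c,n,px):
    ds=silhouettes(c,n)
    d=[d for d in ds if np.hypot(*(np.array(d["pixel"])-px))<25]
    return d[0]["mask"] if d else None
PIECES=dict(queen=(.084,.068,"white"),rook=(.066,.050,"blue"),pawn=(.060,.044,"yellow"),bishop=(.074,.058,"green"))
E
cat > meas.py <<'E'
from vis import *
for c in CAM:get_image(c)
out={}
for n,h,p0 in(("tray",.012,(.4,.04,0)),("stand",.018,(.6,0,0))):
    M={c:silhouettes(c,n) for c in CAM}
    M={c:cv2.morphologyEx(m[0]["mask"].astype(np.uint8),cv2.MORPH_CLOSE,np.ones((3,3))) for c,m in M.items() if m}
    if n=="tray": # pieces hide part: fit hull in top only
        m=M["top"]; k=cv2.findNonZero(m); m2=np.zeros_like(m); cv2.fillConvexPoly(m2,cv2.convexHull(k),1); M={"top":m2}
    px=[d["pixel"] for d in pinpoint("top",n)][0]
    x0=ray("top",px,0)
    for s in ([M] if n=="tray" else [M,{"top":M["top"]},{"side":M["side"]}]):
        x,f=fit(lambda p:box(p,h),[*x0,0],s); print(n,list(s),x.round(4),round(f,3)); 
        if s is M: out[n]=x.tolist()
for n,(H,b,col) in PIECES.items():
    ipx=pinpoint("top","insert_"+col)[0]["pixel"]; a=ray("top",ipx,.012)
    a_s=ray("side",pinpoint("side","insert_"+col)[0]["pixel"],.012)
    M={}
    for c in CAM:
        e=proj(c,[*a,.017+H/2])[0]; m=near(c,n+"_mid",e)
        if m is not None: M[c]=m
    r={}
    for s in [M]+[{c:m} for c,m in M.items()]:
        x,f=fit(lambda p:piece(p,H,b,.017),a,s); r["+".join(s)]=(x.round(4).tolist(),round(f,3))
        if s is M: out[n]=x.tolist()
    t=np.array(out["tray"]); al=t[2]; d=a-t[:2]; loc=[np.cos(al)*d[0]+np.sin(al)*d[1],-np.sin(al)*d[0]+np.cos(al)*d[1]]
    print(n,"insert",a.round(4),a_s.round(4),"in tray",np.round(loc,4),r)
json.dump(out,open("est.json","w"))
im=get_image("top").copy()
for n in("tray","stand"):
    for P in box(out[n],.012 if n=="tray" else .018): cv2.polylines(im,[proj("top",P[4:]).round().astype(np.int32)],1,(0,255,0),1)
for n,(H,b,col) in PIECES.items():
    for z,d in((.017,.032),(.017+b,.025)): cv2.polylines(im,[proj("top",circ(out[n],d,z)).round().astype(np.int32)],1,(255,0,255),1)
s=out["stand"]
for y in(.105,.035,-.035,-.105): cv2.polylines(im,[proj("top",circ([s[0]-np.sin(s[2])*y,s[1]+np.cos(s[2])*y],.051,.018)).round().astype(np.int32)],1,(0,255,255),1)
cv2.imwrite("pics/fit.png",cv2.resize(im[80:290,130:400],None,fx=2.8,fy=2.8,interpolation=cv2.INTER_CUBIC)[:,:,::-1])
E
python3 meas.py
```

```text
tray ['top'] [ 0.4551  0.0429 -0.0326] 0.037
stand ['top', 'side'] [ 0.6531 -0.025   0.0475] 0.064
stand ['top'] [ 0.6524 -0.0236  0.0496] 0.015
stand ['side'] [ 0.6554 -0.0263  0.0517] 0.024
queen insert [0.4602 0.1534] [0.4641 0.1447] in tray [0.0015 0.1105] {'top+side': ([0.4619, 0.1506], np.float64(0.271)), 'top': ([0.4611, 0.151], np.float64(0.114)), 'side': ([0.4642, 0.1465], np.float64(0.082))}
rook insert [0.4543 0.0731] [0.4604 0.0762] in tray [-0.0018  0.0301] {'top+side': ([0.4551, 0.0809], np.float64(0.268)), 'top': ([0.4547, 0.0813], np.float64(0.07)), 'side': ([0.4567, 0.0777], np.float64(0.155))}
pawn insert [0.4558 0.0086] [0.4527 0.007 ] in tray [ 0.0019 -0.0343] {'top+side': ([0.4519, 0.0078], np.float64(0.212)), 'top': ([0.4517, 0.008], np.float64(0.053)), 'side': ([0.4538, 0.0048], np.float64(0.12))}
bishop insert [ 0.4531 -0.066 ] [ 0.453  -0.0634] in tray [ 0.0016 -0.1089] {'top+side': ([0.4547, -0.062], np.float64(0.253)), 'top': ([0.4544, -0.0621], np.float64(0.069)), 'side': ([0.4564, -0.0669], np.float64(0.15))}
```

View pics/fit.png

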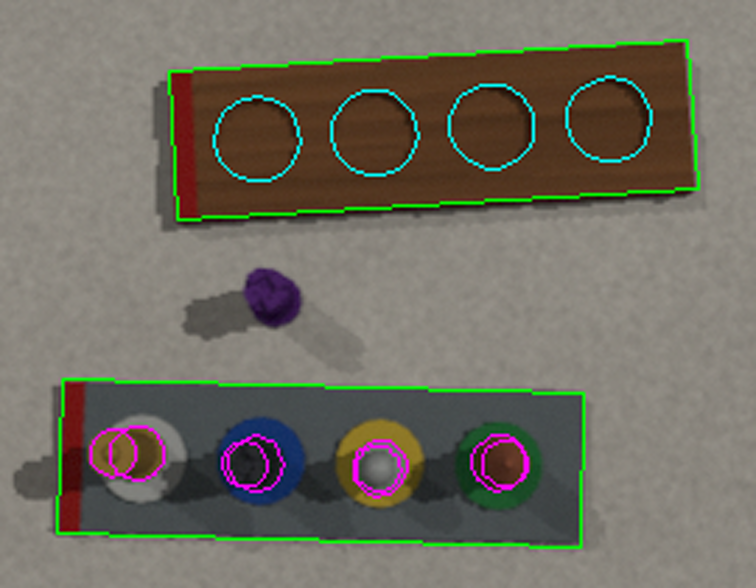

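The fit matches the picture: both outlines sit on the boards, the recess circles on the recesses, and the piece rings on the pieces. I'll average the two cameras, grip across the row, and start with the pawn.

```bash
cat > act.py <<'E'
from vis import *
ST=np.array([.6539,-.0250,.05])
PK=dict(queen=(.4626,.1488),rook=(.4557,.0795),pawn=(.4528,.0064),bishop=(.4554,-.0645))
SY=dict(queen=-.105,rook=-.035,pawn=.035,bishop=.105)
G=dict(queen=.036,rook=.030,pawn=.028,bishop=.033)
def quat(yaw): # tool down, tool x at yaw
    return np.array([0,np.cos(yaw/2),np.sin(yaw/2),0])
def place_xy(n):
    y=SY[n]; return ST[:2]+[-np.sin(ST[2])*y,np.cos(ST[2])*y]
def best(yaw,p): # half turn that leaves joint 6 freer
    o=[(abs(j[5]),s) for s in(-np.pi/2,np.pi/2) if (j:=ik(p,quat(yaw+s))) is not None]
    return min(o)[1]
def transfer(n):
    g=G[n]; p=np.array(PK[n]); zt=.017+g+.155; up=zt+.11
    s=best(-.033,[*p,up]); q=quat(-.033+s)
    move_pose([*p,up],q)
    hit=line_to([*p,zt],velocity=.12,until_force=12); zp=get_tool_pos()[2]
    if hit: print(n,"contact going down",zp); return False
    close_gripper(45); w=get_grip_width(); print(n,"width",w,"ff",get_finger_force())
    line_to([*p,up],velocity=.15)
    if get_grip_width()<.15: print("lost"); return False
    t=place_xy(n); line_to([*t,up],attitude=quat(.05+s),velocity=.2)
    line_to([*t,zt-.005+.012],velocity=.12)
    h=line_to([*t,zt-.005-.004],velocity=.03,until_force=6)
    print("touch",h,"z-nominal",get_tool_pos()[2]-(zt-.005))
    gripper_open(); line_to([*t,up],velocity=.15); print("t",get_time()); return True
E
python3 - <<'E'
from act import *
transfer("pawn")
cv2.imwrite("pics/p1.png",get_image("side")[130:350,100:420,::-1].repeat(2,0).repeat(2,1))
E
```

```text
pawn width 0.2784611198748394 ff 43.83128092624247
touch True z-nominal -3.323986193079498e-05
t 11.225
```

View pics/p1.png

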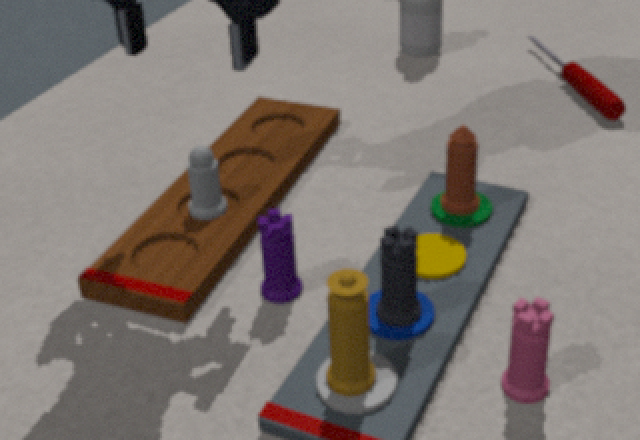

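The pawn stands upright in its recess at crop pixel (207,190), the second from the red end. It touched down at the nominal floor height, and the other three are undisturbed. I'll move those now.

Run:
```python
from act import *
for n in("rook","queen","bishop"):
    if not transfer(n): break
for n in PIECES:
    pass
p=get_tool_pos(); move_pose([.42,-.2,.33],get_ee_rot())
cv2.imwrite("pics/p2.png",get_image("side")[130:350,100:420,::-1].repeat(2,0).repeat(2,1))
cv2.imwrite("pics/t2.png",get_image("top")[60:290,130:410,::-1].repeat(2,0).repeat(2,1))
for n,(H,b,_) in PIECES.items():
    t=place_xy(n)
    for c in CAM:
        m=near(c,n+"_mid",proj(c,[*t,.012+H/2])[0])
        if m is not None:
            x,f=fit(lambda p:piece(p,H,b,.012),t,{c:m}); print(n,c,"offset mm",((x-t)*1e3).round(1),round(f,2))
print(get_time())
```

```text
rook width 0.27765644385487637 ff 43.815334383398294
touch True z-nominal 1.006998618641175e-05
t 20.6667
queen width 0.28227651041983 ff 43.87444049119949
touch True z-nominal -6.736640391766247e-05
t 29.1583
bishop width 0.2796111463523571 ff 43.75748097896576
touch True z-nominal 1.2818409657555652e-05
t 38.7667
queen top offset mm [0.7 0.5] 0.11
queen side offset mm [ 1.3 -1.7] 0.08
rook side offset mm [ 3.8 -4.1] 0.12
pawn top offset mm [-0.5  2.2] 0.08
pawn side offset mm [1.  1.5] 0.07
bishop top offset mm [-0.3  2. ] 0.11
bishop side offset mm [1.8 0.7] 0.08
40.625
```

View pics/p2.png

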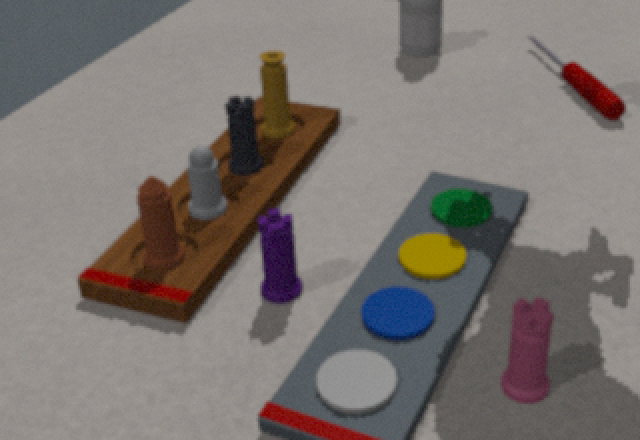

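View pics/t2.png

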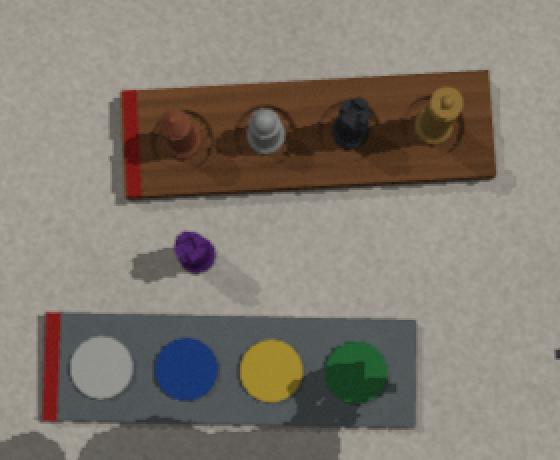

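All four pieces stand upright in the mirrored order. From the red end they are bishop, pawn, rook and queen, at (178,135), (265,130), (352,122) and (438,118). Offsets are within about 6 mm, and the arm is clear.

```bash
python3 -c "
from cell import *
print(close_job())"
```

```text
the job is handed in; nothing more can be done
None
```

The job is handed in: all four pieces stand upright in the mirrored recesses (bishop, pawn, rook, queen from the stand's red end), with measured offsets within about 6 mm and the clock at about 41 s; the judge's verdict was not shown.

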